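# Weigh two look-alike refill cartridges, press the full one into the dispenser

### The job

One of these two identical-looking refill cartridges is full and the other is spent: stand one of them in the collar of the balance pan, let go, and see from the beam whether it is heavy or light. Then press the full (heavy) one gently but fully home in the socket of the white dispenser, and stand the spent (light) one upright on the floor of the turquoise lunch box. Do not lean on the balance, do not force the socket, do not tip or drop a cartridge, and leave the ramekin and the sippy cup where they are.

Things in the scene. Friction and masses are not known exactly. Their poses are not given: they have to be found in the camera images.
- cart_a: a refill cartridge, green plastic cylinder with white lid and white band, 44 mm diameter, 80 mm tall, foot chamfered by 4 mm (to 38 mm diameter); stands upright on the counter. Origin: centre of its underside, z up along its axis. Weighs either about 80 g (spent) or about 260 g (full); looks the same either way. A solid core inside may shift by 2 mm or so.
- cart_b: the other refill cartridge, same shape and look as cart_a; exactly one of the two is full, which one changes from start to start.
- balance: red kitchen balance fixed to the counter, base 100 x 260 x 18 mm. Origin: centre of the base's underside; y runs along the beam to the load pan. Pivot 75 mm up; load pan 110 mm from it at +y, a fixed brass counterweight (about 165 g, top 133 mm high) at -y. A dial card 144 mm high stands 21-31 mm behind the beam (+x). Fragile: at most 12 N between it and a cartridge or the fingers.
- pan_seat (a point): centre of the load pan's upper face, inside its black collar (10 mm high, inside diameter 49, flared to 56 at the top, outside 64). Pan 72 mm in diameter, always level. The point is 95 mm above the counter with the beam level, 11 mm higher with the pan empty or holding the spent cartridge, 11 mm lower with the full one. A push of about 1.6 N makes the empty pan sink.
- beam (a joint): beam angle in rad: 0 level, -0.1 pan up against its stop (light), +0.1 pan down against its stop (heavy). Damped; takes about 1 s to settle.
- dispenser: white plastic pump-top dispenser, let into the counter at a height that varies by 20 mm. Base 150 x 90 mm, its top 26 mm above the origin. Refill socket: a sleeve, inside diameter 49, flared over its top 8 mm to 56 (outside 66), rim 68 mm above the origin. Origin: on the sleeve's axis, z up. Pump block and push top at +x, 44 to 106 mm from the axis, up to 112 mm above the origin, spout to +y.
- socket_mouth (a point): centre of the sleeve's upper rim, 68 mm above the dispenser's origin.
- plunger (a joint): travel in m of the stiff plunger in the socket on which a cartridge's foot lands: 0 up, 0.010 home on a hard stop; home means past 0.0092. Its setting differs each time: face 18 to 30 mm below the socket's rim when up, 28 to 40 mm when home. It sinks only under about 5 N (cartridge weight included) and stays where left. The socket cracks above 25 N: feel for the stop.
- lunchbox: open turquoise plastic lunch box fixed to the counter, 190 mm (its x) x 130 mm (its y) x 50 mm high, walls 4 mm, floor 4 mm, no dividers. Origin: centre of its underside.
- ramekin: white ceramic ramekin, 84 mm diameter, 45 mm high, loose; a bystander. Origin: centre of its underside.
- sippy_cup: orange toddler's sippy cup with white lid and two side handles, 70 mm diameter, 108 mm over the handles, 108 mm tall, loose; a bystander. Origin: centre of its underside.

How it is judged:
On the way:
1. one cartridge stands in the collar of the load pan, let go, with the beam at rest against a stop (((horizontal distance between cart_a and pan_seat below 0.005 m and distance between cart_a and pan_seat below 0.006 m and contact force between the fingers and cart_a below 0.05 N and velocity of joint beam between -0.05 and 0.05 rad/s and (value of joint beam above 0.08 rad or value of joint beam below -0.08 rad)) or (horizontal distance between cart_b and pan_seat below 0.005 m and distance between cart_b and pan_seat below 0.006 m and contact force between the fingers and cart_b below 0.05 N and velocity of joint beam between -0.05 and 0.05 rad/s and (value of joint beam above 0.08 rad or value of joint beam below -0.08 rad)))), for 0.3 s.
At the end, for the whole second after the job is handed in: Full cartridge in the socket: within 5 mm of its axis, tilt under 0.12 rad, plunger past 9.2 of 10 mm. Spent one on the lunch box floor, tilt under 0.1 rad, within 75 mm (box x) and 45 mm (box y) of its centre, pressing on the box with 0.3 to 1.6 N, as only the spent one does. Both at rest ((((horizontal distance between cart_a and dispenser below 0.005 m and z of cart_a in the frame of dispenser below 0.0415 m and value of joint plunger above 0.0092 m and angle between cart_a's own z axis and vertical below 0.12 rad and linear speed of cart_a below 0.02 m/s) and (x of cart_b in the frame of lunchbox between -0.075 and 0.075 m and y of cart_b in the frame of lunchbox between -0.045 and 0.045 m and z of cart_b in the frame of lunchbox below 0.01 m and angle between cart_b's own z axis and vertical below 0.1 rad and linear speed of cart_b below 0.02 m/s and contact force between cart_b and lunchbox between 0.3 and 1.6 N)) or ((horizontal distance between cart_b and dispenser below 0.005 m and z of cart_b in the frame of dispenser below 0.0415 m and value of joint plunger above 0.0092 m and angle between cart_b's own z axis and vertical below 0.12 rad and linear speed of cart_b below 0.02 m/s) and (x of cart_a in the frame of lunchbox between -0.075 and 0.075 m and y of cart_a in the frame of lunchbox between -0.045 and 0.045 m and z of cart_a in the frame of lunchbox below 0.01 m and angle between cart_a's own z axis and vertical below 0.1 rad and linear speed of cart_a below 0.02 m/s and contact force between cart_a and lunchbox between 0.3 and 1.6 N)))); the robot touches nothing.
It fails at once if the balance is loaded with more than 12 N by a cartridge or the fingers (contact force between any of cart_a, cart_b, the fingers and balance above 12 N).
It fails at once if the dispenser is pushed with more than 25 N (contact force between any of cart_a, cart_b, the fingers and dispenser above 25 N).
It fails at once if a cartridge is tipped over (more than 0.6 rad) (angle between any of cart_a, cart_b's own z axis and vertical above 0.6 rad).
It fails at once if a cartridge is dropped (falls faster than 0.7 m/s out of the fingers) ((linear speed of cart_a above 0.7 m/s and contact force between the fingers and cart_a below 0.05 N) or (linear speed of cart_b above 0.7 m/s and contact force between the fingers and cart_b below 0.05 N)).
It fails at once if the ramekin or the sippy cup is moved by more than 15 mm or tipped (distance of any of ramekin, sippy_cup from where it was at the start of the episode above 0.015 m or angle between any of ramekin, sippy_cup's own z axis and vertical above 0.3 rad).
It also fails if it takes over 72 s, if anything falls off the work surface, if the arm or the gripper's body presses on something with over 40 N, if the wrist force passes 120 N, or if a joint passes its speed limit or range.

### The arm

A 6-joint arm with a two-finger parallel gripper is mounted at the origin on the work surface. World frame = base frame: x ahead of the robot, y to its left, z up, the work surface at z = 0. Lengths are in m, angles in rad, forces in N, time in s.
With the tool pointing down it reaches from about 0.225 to 0.725 m from the base axis. Payload 3.1 kg.
Tool frame: the origin (TCP) lies midway between the tips of the shut fingers; the grasp point (between the pads) lies robot.grasp_offset behind it (robot.grasp_offset is the distance from the TCP to the grasp point, in m); z points along the fingers, y is the line along which they close (so a half turn about z gives the same grasp; the last joint's range is limited). The gripper opens to 85 mm and grips with 20 to 120 N. Pads are 22 mm wide; open, the fingers measure 114 mm over their backs; the gripper's body (76 mm by 85 mm) begins 54 mm behind the grasp point. The pads swing forward as they close: fully open they stand 13 mm farther back than shut.
Start: joints at [1.078, 0.048, 0.099, 1.622, 0, 1.443], TCP at [0.187, 0.49, 0.231] pointing down, gripper open.
Joint ranges: [-2.91, 2.91], [-0.99, 1.94], [-1.21, 1.42], [-2.12, 2.29], [-1.49, 1.47], [-3.14, 3.14]. Speed limits (rad/s): [2.79, 2.79, 3.14, 3.14, 3.14, 3.14].

### API

Orientations are given as [roll, pitch, yaw] about the fixed x, y, z axes, in that order (R = Rz(yaw) Ry(pitch) Rx(roll)).
In Python, from station import sensors, optics, job, robot gives the robot as it stands. The module is installed in compiled form; this text tells all that it offers.
- The arm moves only by the tool jog_arm, never from a script. Its argument "series" is a list that holds one entry, the list of rows, each a list of 6 numbers: the shift along the world's x, y, z in m, then the turn, a rotation vector about the world's x, y, z in degrees. A call has 1 to 8 rows; each row is the pose to reach, as a shift and turn from the pose commanded when the call began; what a row does not reach only later rows make up. A row lasts 1/10 s, in which the tool goes at most 50 mm and 8.59 degrees, less where a joint would pass 70% of its speed; a pose out of reach is approached as far as the arm can. A call with a gripper value outside its range is refused whole. "gripper" is the closure in counts, from 0 (fully open) to 255 (shut), set as the call begins (left out, the last holds). The fingers move at their own pace and stop on an object; the grip force is fixed at half the most. Time passes only in rows, so rows that repeat a pose let the fingers close. It gives the time, the measured TCP pose, the force, the opening and the grip force at its end, in the units of the state.
- sensors.observe(): the state, without advancing time (a new reading comes with each control period).
- optics.snapshot(name): name is "side" or "top" or "wrist"; returns (picture, depth): 384x512x3 uint8, red, green, blue; 384x512 float32, m along the optical axis (not along the pixel's ray), 0 where there is no reading.
- optics.camera_model(name): a dict with "fx", "fy", "cx", "cy" (pixels), "position" and "attitude" of the camera in the world. Camera axes: x right, y down, z forward; pixel columns grow to the right and rows downward; lengths in m; the calibration is good to about 2 mm. The wrist camera is an equidistant fisheye: a pixel r from the principal point sees the ray r / f radians off the axis. A picture is of the moment at which its call begins: read the wrist's pose just before it. camera_model takes no time and is no camera call; for the wrist camera it gives the pose at the moment of the call.
- job.finish_job(): hands the job in; it is judged then, once.
The state is a dict: "time": time; "q": joint angles; "dq": joint speeds; "joint_efforts": joint torques, N m; "eef_pos": TCP position; "ee_rot": TCP orientation; "force": force on the tool from outside, world axes, zero at the start; "wrist_torque": the same for the moment, N m; "width": finger opening in m; "finger_force": force on a finger pad.
Only numpy, scipy, OpenCV 4.12 (cv2) and the standard library are available. Lean on these libraries where they do the work, as an engineer would, in place of code of your own. Each camera call takes 0.05 s, during which the arm holds its last target. There are 200 camera calls.

## Working session

There is one attempt and no reset: what is moved stays moved. The work goes in short steps, Python scripts to look and compute and a tool call to move; the robot and the scene stay as the last step left them, time stands still between calls to the robot, and variables do not carry over. Pictures are saved under pics/ and viewed, at most 10 in all, crops included, and the job is handed in when it is done.

Besides the shell and the picture viewer there is one more tool, called in YAML: its name, and indented under it one key for each argument. jog_arm: Moves the arm, as the interface text tells. Its arguments: {"type":"object","properties":{"series":{"type":"array","items":{"type":"array","items":{"type":"array","items":{"type":"number"}}}},"gripper":{"type":"number"}},"required":["series"]}

```bash
mkdir -p pics; python3 - <<'E'
from station import sensors, optics, job, robot
import cv2,numpy as np
s=sensors.observe(); print(s); print(robot.grasp_offset)
ims=[]
for n in("side","top"):
    p,d=optics.snapshot(n); m=optics.camera_model(n); print(n,m, (d>0).mean())
    np.savez(f"{n}.npz",p=p,d=d); cv2.imwrite(f"pics/{n}0.png",p[:,:,::-1])
E
```

```text
{'time': 0.0, 'q': array([1.07821816e+00, 4.87392935e-02, 9.75438500e-02, 1.62197502e+00,
       2.13524368e-05, 1.44300457e+00]), 'dq': array([ 0.00142622,  0.00082473, -0.00059723,  0.00033018, -0.0002616 ,
       -0.00111962]), 'joint_efforts': array([ 1.73629937e-04, -3.38781774e+01,  3.20015073e+01,  2.02785322e-02,
       -3.26640202e-04,  3.04079364e-06]), 'eef_pos': array([0.18700008, 0.48990491, 0.23009604]), 'ee_rot': array([-3.13924060e+00, -3.23747416e-04,  2.77680583e+00]), 'force': array([-0.95217575, -0.14738248, -0.37395991]), 'wrist_torque': array([-0.03094397, -0.00614448,  0.0213581 ]), 'finger_force': 0.0, 'width': 0.0854663647389103}
0.0187
side {'fx': 376.56530465773386, 'fy': 376.56530465773386, 'cx': 253.25548657584042, 'cy': 198.80515876482082, 'position': array([0.21457886, 0.43941147, 0.7707977 ]), 'attitude': array([-2.44764413,  0.01304452, -2.43448538])} 0.9959055582682291
top {'fx': 353.73399149607053, 'fy': 353.73399149607053, 'cx': 255.58444999893905, 'cy': 188.9059285569469, 'position': array([0.52042501, 0.00687037, 0.94443015]), 'attitude': array([-3.09099125, -0.0198975 , -1.54298496])} 0.99591064453125
```

View pics/top0.png

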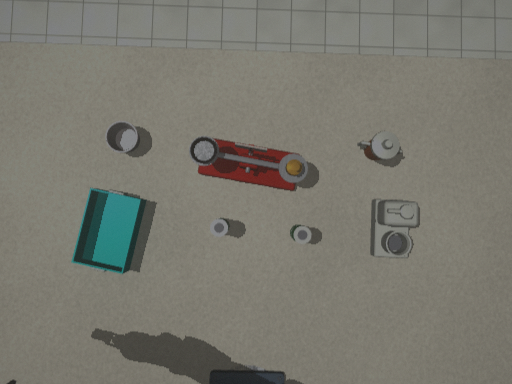

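View pics/side0.png

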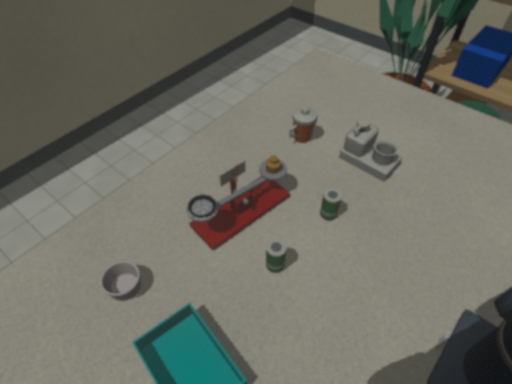

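Top view: carts at (219,228) and (302,234), pan (204,150), counterweight (293,167), socket (397,242) with the pump above it, lunch box (109,231), ramekin (123,138), cup (385,147). The side view agrees.

```bash
cat > h.py <<'E'
import numpy as np,cv2
from scipy.spatial.transform import Rotation as R
def rays(m,uv,fish=False):
    uv=np.asarray(uv,float); x=(uv[...,0]-m['cx'])/m['fx']; y=(uv[...,1]-m['cy'])/m['fy']
    if fish:
        r=np.hypot(x,y)+1e-12; k=np.tan(r)/r; x=x*k; y=y*k
    d=np.stack([x,y,np.ones_like(x)],-1)
    return d@R.from_euler('xyz',m['attitude']).as_matrix().T
def plane(m,uv,z,fish=False):
    d=rays(m,uv,fish); return m['position']+d*((z-m['position'][2])/d[...,2])[...,None]
def cloud(m,d,fish=False):
    v,u=np.indices(d.shape); return m['position']+rays(m,np.stack([u,v],-1),fish)*d[...,None]
E
python3 - <<'E'
from h import *
from station import optics
P={}
for n in("top","side"):
    m=optics.camera_model(n); f=np.load(n+".npz"); X=cloud(m,f['d']); P[n]=X
    def at(u,v): return X[v,u].round(3)
    if n=="top":
        print("table",at(260,300),at(60,100),at(440,150))
        for nm,c in dict(a=(219,228),b=(302,234),pan=(204,150),cw=(293,167),sock=(397,242),box=(109,231),ram=(123,138),cup=(385,147),pump=(402,212)).items():print(nm,at(*c))
    def blob(nm,c,r,z0,z1):
        k=(np.hypot(X[...,0]-c[0],X[...,1]-c[1])<r)&(X[...,2]>z0)&(X[...,2]<z1)
        q=X[k]
        if len(q)<5: print(n,nm,'few');return
        (cc,rr)=cv2.minEnclosingCircle(q[:,:2].astype(np.float32))
        print(n,nm,len(q),q.mean(0).round(4),'circ',np.round(cc,4),round(rr,4),'zp',np.percentile(q[:,2],[5,50,95]).round(4))
    T=P["top"]
    for nm,c,r,z0,z1 in [('a',(219,228),.04,.07,.09),('b',(302,234),.04,.07,.09),('collar',(204,150),.045,.109,.125),('pan',(204,150),.045,.09,.125),('sock',(397,242),.04,.055,.1),('cw',(293,167),.03,.1,.15),('ram',(123,138),.06,.035,.06),('cup',(385,147),.07,.08,.13)]:
        blob(nm,T[c[1],c[0]][:2],r,z0,z1)
    if n=="top":
        for nm,lo,hi in (('red',(0,120,60),(8,255,255)),('turq',(80,120,40),(100,255,255))):
            k=cv2.inRange(cv2.cvtColor(f['p'],cv2.COLOR_RGB2HSV),lo,hi)>0
            if nm=='turq':k&=(X[...,2]>.04)
            else:k&=(X[...,2]>.01)&(X[...,2]<.03)
            rc=cv2.minAreaRect(X[k][:,:2].astype(np.float32)); print(nm,k.sum(),rc)
        c=T[242,397]; k=(np.hypot(X[...,0]-c[0]-.02,X[...,1]-c[1])<.12)&(X[...,2]>.01)&(X[...,2]<.2)
        print('disp',np.histogram(X[k][:,2],bins=np.arange(.0,.15,.005)))
        print(cv2.minAreaRect(X[k&(X[...,2]<.05)][:,:2].astype(np.float32)))
E
```

```text
table [ 0.276 -0.03  -0.   ] [ 0.792  0.52  -0.001] [ 0.689 -0.507  0.002]
a [0.467 0.077 0.082]
b [ 0.458 -0.125  0.081]
pan [0.652 0.117 0.106]
cw [ 0.616 -0.094  0.123]
sock [ 0.441 -0.374  0.044]
box [0.447 0.371 0.004]
ram [0.694 0.346 0.006]
cup [ 0.675 -0.32   0.098]
pump [ 0.518 -0.353  0.121]
top a 264 [0.4698 0.0782 0.0801] circ [0.4697 0.0784] 0.0221 zp [0.0776 0.08   0.0827]
top b 261 [ 0.458  -0.1245  0.08  ] circ [ 0.4576 -0.1247] 0.0221 zp [0.0774 0.0801 0.0829]
top collar 219 [0.6535 0.1195 0.1143] circ [0.6528 0.1177] 0.0314 zp [0.1109 0.1143 0.1175]
top pan 711 [0.6519 0.1174 0.1084] circ [0.6526 0.1178] 0.036 zp [0.1037 0.1067 0.1161]
top sock 297 [ 0.4408 -0.3693  0.0688] circ [ 0.4423 -0.3657] 0.0329 zp [0.0568 0.071  0.0752]
top cw 199 [ 0.6188 -0.0975  0.1115] circ [ 0.6195 -0.0982] 0.0187 zp [0.1045 0.1081 0.1221]
top ram 279 [0.6947 0.3413 0.0427] circ [0.6925 0.3363] 0.0423 zp [0.0366 0.0434 0.0471]
top cup 638 [ 0.6818 -0.3217  0.0917] circ [ 0.6827 -0.3245] 0.0353 zp [0.0863 0.0904 0.1068]
red 1826 ((0.6346409320831299, 0.009423166513442993), (0.2569630742
[... 721 characters left out ...]
rc [0.4697 0.0783] 0.0233 zp [0.0725 0.0799 0.082 ]
side b 246 [ 0.4567 -0.1224  0.0792] circ [ 0.4567 -0.1245] 0.0237 zp [0.0725 0.0799 0.0821]
side collar 214 [0.6569 0.1147 0.1142] circ [0.6527 0.117 ] 0.0322 zp [0.1099 0.1147 0.1174]
side pan 671 [0.6514 0.1192 0.1086] circ [0.6525 0.118 ] 0.036 zp [0.1041 0.1068 0.1164]
side sock 289 [ 0.4424 -0.3675  0.0664] circ [ 0.4425 -0.3677] 0.0346 zp [0.056  0.067  0.0744]
side cw 166 [ 0.6172 -0.0943  0.1105] circ [ 0.6196 -0.0974] 0.0195 zp [0.1015 0.1079 0.1216]
side ram 409 [0.6956 0.3364 0.0426] circ [0.6929 0.3362] 0.0425 zp [0.0361 0.0437 0.0464]
side cup 326 [ 0.6786 -0.3164  0.0915] circ [ 0.6826 -0.3243] 0.036 zp [0.0829 0.0906 0.1068]
```

jog_arm:
  series:
    - [[0.03, -0.04, 0, 0, 0, 8], [0.06, -0.08, 0, 0, 0, 16], [0.09, -0.12, 0, 0, 0, 21], [0.12, -0.16, -0.02, 0, 0, 21], [0.15, -0.2, -0.04, 0, 0, 21], [0.18, -0.24, -0.06, 0, 0, 21], [0.21, -0.28, -0.08, 0, 0, 21], [0.24, -0.33, -0.08, 0, 0, 21]]
  gripper: 0

```text
time: 0.9
eef_pos: [0.4109, 0.183, 0.1514]
ee_rot: [-3.141, -0.004, -3.139]
force: [1.3, 0.7, -0.4]
width: 0.0852
finger_force: 0.0
```

jog_arm:
  series:
    - [[0.02, -0.03, 0, 0, 0, 0], [0.037, -0.06, 0, 0, 0, 0], [0.043, -0.082, 0, 0, 0, 0], [0.043, -0.082, 0, 0, 0, 0], [0.043, -0.082, 0, 0, 0, 0], [0.043, -0.082, 0, 0, 0, 0]]

```text
time: 1.5
eef_pos: [0.4542, 0.1037, 0.1541]
ee_rot: [3.141, -0.001, -3.139]
force: [0.7, -0.3, -0.6]
width: 0.0857
finger_force: 0.0
```

```bash
python3 - <<'E'
from h import *
from station import optics,sensors
s=sensors.observe();print(s['eef_pos'],s['ee_rot'],s['force'],s['time'])
m=optics.camera_model("wrist");p,d=optics.snapshot("wrist");print(m)
cv2.imwrite("pics/w1.png",p[:,:,::-1])
X=cloud(m,d,True)
k=(abs(X[...,2]-.08)<.006)&(np.hypot(X[...,0]-.4697,X[...,1]-.0784)<.03)
print(k.sum()); 
if k.sum(): print(X[k].mean(0),cv2.minEnclosingCircle(X[k][:,:2].astype(np.float32)))
# lunchbox via top
m=optics.camera_model("top"); f=np.load("top.npz"); X=cloud(m,f['d'])
k=(cv2.inRange(cv2.cvtColor(f['p'],cv2.COLOR_RGB2HSV),(80,120,40),(100,255,255))>0)&(X[...,2]<.06)&(X[...,1]>.25)
n,l,st,c=cv2.connectedComponentsWithStats(k.astype(np.uint8)); i=1+st[1:,4].argmax()
print(st[i],cv2.minAreaRect(X[(l==i)][:,:2].astype(np.float32)))
E
```

```text
[0.45415998 0.10373845 0.15407979] [ 3.14112640e+00 -7.52947802e-04 -3.13891740e+00] [ 0.67989134 -0.31413717 -0.55620917] 1.5
{'fx': 297.3186396354542, 'fy': 297.3186396354542, 'cx': 254.91327353228388, 'cy': 188.46336403742018, 'position': array([0.38023849, 0.10288233, 0.29709643]), 'attitude': array([2.84938199e+00, 4.55955764e-04, 1.57341347e+00])}
2295
[0.46695848 0.07816974 0.08034188] ((0.46833691000938416, 0.0779334306716919), 0.022586485370993614)
[  72  189   69   84 3272] ((0.4527638256549835, 0.36144208908081055), (0.13176468014717102, 0.19044947624206543), 78.6037368774414)
```

View pics/w1.png

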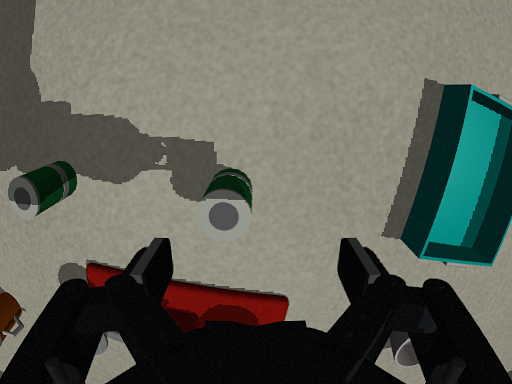

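The cart is at (223,213) in the wrist picture, between the fingers and clear of other things; the measured position agrees with the other cameras. I correct and go down.

jog_arm:
  series:
    - [[0.015, -0.0255, 0, 0, 0, 0], [0.015, -0.0255, 0, 0, 0, 0], [0.015, -0.0255, -0.03, 0, 0, 0], [0.015, -0.0255, -0.06, 0, 0, 0], [0.015, -0.0255, -0.09, 0, 0, 0], [0.015, -0.0255, -0.107, 0, 0, 0], [0.015, -0.0255, -0.107, 0, 0, 0], [0.015, -0.0255, -0.107, 0, 0, 0]]

```text
time: 2.35
eef_pos: [0.4693, 0.0783, 0.0476]
ee_rot: [3.141, -0.0, -3.139]
force: [0.1, -0.6, 0.0]
width: 0.0857
finger_force: 0.0
```

jog_arm:
  series:
    - [[0, 0, 0, 0, 0, 0], [0, 0, 0, 0, 0, 0], [0, 0, 0, 0, 0, 0], [0, 0, 0, 0, 0, 0], [0, 0, 0, 0, 0, 0], [0, 0, 0, 0, 0, 0], [0, 0, 0, 0, 0, 0], [0, 0, 0, 0, 0, 0]]
  gripper: 255

```text
time: 3.15
eef_pos: [0.4709, 0.0779, 0.0491]
ee_rot: [3.141, 0.003, -3.14]
force: [-0.6, 1.6, 5.9]
width: 0.0433
finger_force: 61.0
```

jog_arm:
  series:
    - [[0, 0, 0.01, 0, 0, 0], [0, 0, 0.03, 0, 0, 0], [0, 0, 0.06, 0, 0, 0], [0, 0, 0.09, 0, 0, 0], [0, 0, 0.12, 0, 0, 0], [0, 0, 0.14, 0, 0, 0], [0, 0, 0.14, 0, 0, 0], [0, 0, 0.14, 0, 0, 0]]

```text
time: 3.95
eef_pos: [0.4695, 0.0773, 0.1868]
ee_rot: [-3.141, -0.001, -3.14]
force: [-0.3, 0.7, -3.4]
width: 0.043
finger_force: 61.3
```

jog_arm:
  series:
    - [[0.02, 0.005, 0.01, 0, 0, 0], [0.06, 0.013, 0.01, 0, 0, 0], [0.1, 0.022, 0.01, 0, 0, 0], [0.14, 0.031, 0.01, 0, 0, 0], [0.17, 0.038, 0.01, 0, 0, 0], [0.183, 0.0405, 0.01, 0, 0, 0], [0.183, 0.0405, 0.01, 0, 0, 0], [0.183, 0.0405, 0.01, 0, 0, 0]]

```text
time: 4.75
eef_pos: [0.6512, 0.1178, 0.1946]
ee_rot: [-3.141, -0.005, -3.14]
force: [0.0, -1.1, -3.1]
width: 0.0428
finger_force: 62.7
```

```bash
cat > look.py <<'E'
from h import *
from station import optics,sensors
import sys
def look(c,tag):
    s=sensors.observe();print(s['time'],s['eef_pos'].round(4),s['force'].round(2),s['width'])
    for n in("top","side"):
        m=optics.camera_model(n);p,d=optics.snapshot(n);X=cloud(m,d);np.savez(f"{n}_{tag}.npz",p=p,d=d)
        b=cv2.resize(p,None,fx=2,fy=2)
        uv=R.from_euler('xyz',m['attitude']).as_matrix().T@(np.r_[c[0],c[1],.12]-m['position'])
        u=int(uv[0]/uv[2]*m['fx']+m['cx']);v=int(uv[1]/uv[2]*m['fy']+m['cy'])
        u0=max(0,u-60);v0=max(0,v-60);cv2.imwrite(f"pics/{n}_{tag}.png",cv2.resize(p[v0:v0+120,u0:u0+120,::-1],(480,480)))
        h=cv2.cvtColor(p,cv2.COLOR_RGB2HSV);g=(cv2.inRange(h,(45,80,20),(80,255,255))>0)&(np.hypot(X[...,0]-c[0],X[...,1]-c[1])<.06)
        if g.sum()>10:
            q=X[g];print(n,'green',g.sum(),q.mean(0).round(4),'z',np.percentile(q[:,2],[1,5,95,99]).round(4))
if __name__=="__main__": look((float(sys.argv[1]),float(sys.argv[2])),sys.argv[3])
E
python3 look.py .6526 .118 p1; python3 -c "
import cv2,numpy as np
cv2.imwrite('pics/p1.png',np.hstack([cv2.resize(cv2.imread(f'pics/{n}_p1.png'),(400,400)) for n in('top','side')]))"
```

```text
4.75 [0.6512 0.1178 0.1946] [ 0.05 -1.06 -3.09] 0.04277955086618543
side green 61 [0.6338 0.1276 0.1873] z [0.1547 0.1567 0.216  0.2171]
```

View pics/p1.png

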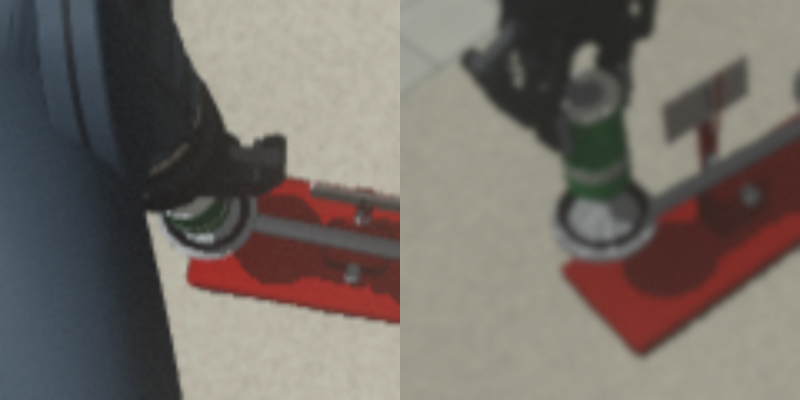

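The side view (right) shows the cart upright above the collar. I fit its axis with a circle on the cloud.

```bash
cat > fit.py <<'E'
from h import *
from station import optics
from scipy.optimize import least_squares
import sys
def fit(n,tag,c,z0,z1,r=.022):
    m=optics.camera_model(n);f=np.load(f"{n}_{tag}.npz");X=cloud(m,f['d']);h=cv2.cvtColor(f['p'],cv2.COLOR_RGB2HSV)
    k=(np.hypot(X[...,0]-c[0],X[...,1]-c[1])<.032)&(X[...,2]>z0)&(X[...,2]<z1)
    k&=((h[...,0]>40)&(h[...,0]<85)&(h[...,1]>80))|(h[...,2]>110)
    q=X[k]; g=lambda a:np.hypot(q[:,0]-a[0],q[:,1]-a[1])-r
    s=least_squares(g,c,loss='soft_l1',f_scale=.001); print(n,k.sum(),s.x.round(4),'rms',np.sqrt(np.median(g(s.x)**2)).round(4),'z',np.percentile(q[:,2],[0,2,98,100]).round(4))
if __name__=="__main__":
    a=sys.argv; fit(a[1],a[2],(float(a[3]),float(a[4])),float(a[5]),float(a[6]))
E
python3 fit.py side p1 .6512 .1178 .15 .215; python3 fit.py top p1 .6512 .1178 .14 .2
python3 - <<'E'
from h import *
from station import optics
m=optics.camera_model("side");X=cloud(m,np.load("side_p1.npz")['d'])
k=(np.hypot(X[...,0]-.651,X[...,1]-.118)<.026)&(X[...,2]>.12)&(X[...,2]<.25)
print(np.histogram(X[k][:,2],bins=np.arange(.12,.25,.005)))
t=k&(X[...,2]>.215);print(X[t].mean(0),cv2.minEnclosingCircle(X[t][:,:2].astype(np.float32)))
E
```

```text
side 70 [0.6512 0.1172] rms 0.0005 z [0.1542 0.1552 0.2128 0.2129]
top 1 [0.6505 0.118 ] rms 0.0 z [0.1959 0.1959 0.1959 0.1959]
(array([  0,   0,   0,   0,   0,   2,  23,  32,  36,  31,  24,  41,  37,
        30,  29,  29,  32,  32,  32,  32,  57, 211,  23,   7,  14]), array([0.12 , 0.125, 0.13 , 0.135, 0.14 , 0.145, 0.15 , 0.155, 0.16 ,
       0.165, 0.17 , 0.175, 0.18 , 0.185, 0.19 , 0.195, 0.2  , 0.205,
       0.21 , 0.215, 0.22 , 0.225, 0.23 , 0.235, 0.24 , 0.245]))
[0.64553955 0.11486597 0.22739708] ((0.6509979367256165, 0.11802349239587784), 0.026063455268740654)
```

jog_arm:
  series:
    - [[0.0014, 0.0005, 0, 0, 0, 0], [0.0014, 0.0005, -0.01, 0, 0, 0], [0.0014, 0.0005, -0.02, 0, 0, 0], [0.0014, 0.0005, -0.028, 0, 0, 0], [0.0014, 0.0005, -0.034, 0, 0, 0], [0.0014, 0.0005, -0.038, 0, 0, 0], [0.0014, 0.0005, -0.038, 0, 0, 0], [0.0014, 0.0005, -0.038, 0, 0, 0]]

```text
time: 5.65
eef_pos: [0.6542, 0.1185, 0.1594]
ee_rot: [3.142, 0.0, -3.14]
force: [0.4, 0.5, -1.9]
width: 0.0426
finger_force: 62.7
```

jog_arm:
  series:
    - [[-0.0012, 0, -0.001, 0, 0, 0], [-0.0012, 0, -0.002, 0, 0, 0], [-0.0012, 0, -0.003, 0, 0, 0], [-0.0012, 0, -0.003, 0, 0, 0], [-0.0012, 0, -0.003, 0, 0, 0]]

```text
time: 6.15
eef_pos: [0.6529, 0.1184, 0.1563]
ee_rot: [-3.142, -0.0, -3.14]
force: [-0.3, -0.0, -1.4]
width: 0.043
finger_force: 62.7
```

jog_arm:
  series:
    - [[0, 0, -0.001, 0, 0, 0], [0, 0, -0.001, 0, 0, 0], [0, 0, -0.001, 0, 0, 0]]

```text
time: 6.45
eef_pos: [0.6529, 0.1185, 0.1553]
ee_rot: [3.142, -0.0, -3.14]
force: [0.3, -0.5, -2.5]
width: 0.0428
finger_force: 62.7
```

jog_arm:
  series:
    - [[0, 0, 0, 0, 0, 0], [0, 0, 0, 0, 0, 0], [0, 0, 0, 0, 0, 0], [0, 0, 0, 0, 0, 0], [0, 0, 0, 0, 0, 0], [0, 0, 0, 0, 0, 0], [0, 0, 0, 0, 0, 0], [0, 0, 0, 0, 0, 0]]
  gripper: 40

```text
time: 7.25
eef_pos: [0.6529, 0.1185, 0.1553]
ee_rot: [3.142, -0.0, -3.14]
force: [0.5, 0.1, 0.4]
width: 0.0723
finger_force: 0.0
```

jog_arm:
  series:
    - [[0, 0, 0, 0, 0, 0], [0, 0, 0, 0, 0, 0], [0, 0, 0, 0, 0, 0], [0, 0, 0, 0, 0, 0], [0, 0, 0, 0, 0, 0], [0, 0, 0, 0, 0, 0], [0, 0, 0, 0, 0, 0], [0, 0, 0, 0, 0, 0]]

```text
time: 8.05
eef_pos: [0.6529, 0.1184, 0.1554]
ee_rot: [3.142, 0.0, -3.14]
force: [0.2, -1.1, 0.1]
width: 0.0723
finger_force: 0.0
```

```bash
python3 look.py .6526 .118 p2;python3 fit.py side p2 .6526 .118 .125 .205
python3 - <<'E'
from h import *
from station import optics
m=optics.camera_model("side");X=cloud(m,np.load("side_p2.npz")['d'])
k=(np.hypot(X[...,0]-.651,X[...,1]-.118)<.026)&(X[...,2]>.09)&(X[...,2]<.25)
print(np.histogram(X[k][:,2],bins=np.arange(.09,.25,.005)))
k=(np.hypot(X[...,0]-.6195,X[...,1]+.098)<.03)&(X[...,2]>.05);print('cw z',np.percentile(X[k][:,2],[10,50,98]))
E
python3 -c "
import cv2,numpy as np
cv2.imwrite('pics/p2.png',np.hstack([cv2.resize(cv2.imread(f'pics/{n}_p2.png'),(400,400)) for n in('top','side')]))"
```

```text
8.05 [0.6529 0.1184 0.1554] [ 0.18 -1.15  0.14] 0.07226173571475307
side green 22 [0.6385 0.1332 0.1085] z [0.0911 0.0914 0.1417 0.1459]
side 94 [0.6483 0.1213] rms 0.0021 z [0.1331 0.1348 0.1657 0.1659]
(array([ 43,  31,  20,  22,  30,  36,  23,  28,  33,  26,  30,  29,  33,
        27, 232,  42,   0,   0,   0,   0,   0,   0,   0,   0,   0,   0,
         0,   7,  17,  25,  20]), array([0.09 , 0.095, 0.1  , 0.105, 0.11 , 0.115, 0.12 , 0.125, 0.13 ,
       0.135, 0.14 , 0.145, 0.15 , 0.155, 0.16 , 0.165, 0.17 , 0.175,
       0.18 , 0.185, 0.19 , 0.195, 0.2  , 0.205, 0.21 , 0.215, 0.22 ,
       0.225, 0.23 , 0.235, 0.24 , 0.245]))
cw z [0.10471386 0.11404253 0.14322601]
```

View pics/p2.png

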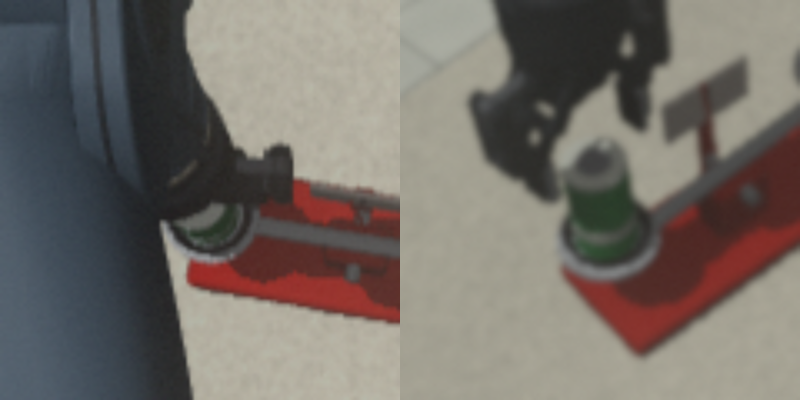

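Lid top is at 0.164, so the foot is at 0.084: the pan is down and the counterweight up. cart_a is the full one, standing in the collar. Now the lid centre for an even regrasp.

```bash
python3 - <<'E'
from h import *
from station import optics,sensors
def lid(X,n,c=(.6526,.118),z=.164):
    k=(np.hypot(X[...,0]-c[0],X[...,1]-c[1])<.03)&(abs(X[...,2]-z)<.005)
    print(n,k.sum(),X[k].mean(0),cv2.minEnclosingCircle(X[k][:,:2].astype(np.float32)))
for n in("side","top"): lid(cloud(optics.camera_model(n),np.load(n+"_p2.npz")['d']),n)
m=optics.camera_model("wrist");p,d=optics.snapshot("wrist");lid(cloud(m,d,True),'wrist')
cv2.imwrite('pics/w2.png',p[:,:,::-1]);np.savez('w2.npz',p=p,d=d)
E
```

```text
side 275 [0.6507494  0.1198716  0.16388973] ((0.6514384746551514, 0.11842995882034302), 0.023368477821350098)
top 66 [0.63707994 0.11256597 0.16342707] ((0.6399434804916382, 0.114546999335289), 0.01747000962495804)
wrist 5312 [0.64852479 0.11867084 0.16432356] ((0.6504322290420532, 0.11843973398208618), 0.02272091433405876)
```

View pics/w2.png

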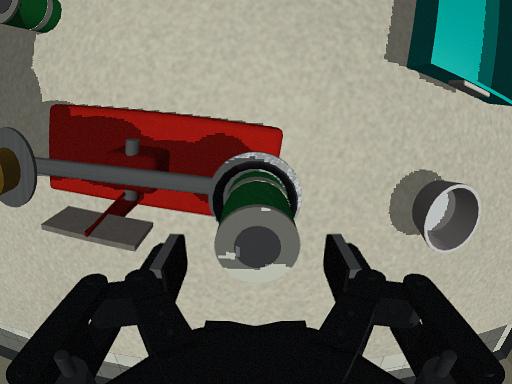

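The wrist view shows the cart upright in the collar (lid near (258,245)), midway between the pads at (172,265) and (340,265). I descend and close part of the way.

jog_arm:
  series:
    - [[-0.0012, 0, -0.008, 0, 0, 0], [-0.0012, 0, -0.016, 0, 0, 0], [-0.0012, 0, -0.023, 0, 0, 0], [-0.0012, 0, -0.023, 0, 0, 0], [-0.0012, 0, -0.023, 0, 0, 0]]
  gripper: 98

```text
time: 8.7
eef_pos: [0.6512, 0.1184, 0.1315]
ee_rot: [-3.141, -0.001, -3.14]
force: [0.4, -0.5, 0.1]
width: 0.0525
finger_force: 0.0
```

jog_arm:
  series:
    - [[0, 0, 0, 0, 0, 0], [0, 0, 0.0007, 0, 0, 0], [0, 0, 0.0014, 0, 0, 0], [0, 0, 0.002, 0, 0, 0], [0, 0, 0.0027, 0, 0, 0], [0, 0, 0.0035, 0, 0, 0], [0, 0, 0.0045, 0, 0, 0], [0, 0, 0.006, 0, 0, 0]]
  gripper: 255

```text
time: 9.5
eef_pos: [0.6517, 0.1185, 0.1384]
ee_rot: [3.142, -0.0, -3.14]
force: [0.7, 0.9, -1.2]
width: 0.0427
finger_force: 61.3
```

jog_arm:
  series:
    - [[0, 0, 0.02, 0, 0, 0], [0, 0, 0.04, 0, 0, 0], [0, 0, 0.065, 0, 0, 0], [-0.01, -0.025, 0.07, 0, 0, 0], [-0.025, -0.06, 0.07, 0, 0, 0], [-0.041, -0.095, 0.07, 0, 0, 0], [-0.056, -0.13, 0.07, 0, 0, 0], [-0.071, -0.165, 0.07, 0, 0, 0]]

```text
time: 10.3
eef_pos: [0.5796, -0.0482, 0.208]
ee_rot: [-3.141, -0.001, -3.14]
force: [0.7, -0.5, -3.0]
width: 0.0427
finger_force: 62.1
```

jog_arm:
  series:
    - [[-0.016, -0.037, 0, 0, 0, 0], [-0.032, -0.074, 0, 0, 0, 0], [-0.048, -0.111, 0, 0, 0, 0], [-0.064, -0.148, 0, 0, 0, 0], [-0.08, -0.185, 0, 0, 0, 0], [-0.096, -0.222, 0, 0, 0, 0], [-0.112, -0.259, 0, 0, 0, 0], [-0.122, -0.285, 0, 0, 0, 0]]

```text
time: 11.1
eef_pos: [0.4567, -0.3341, 0.208]
ee_rot: [-3.141, -0.002, 3.141]
force: [0.6, 0.3, -2.4]
width: 0.0428
finger_force: 62.2
```

jog_arm:
  series:
    - [[-0.007, -0.016, 0, 0, 0, 0], [-0.0142, -0.032, 0, 0, 0, 0], [-0.0142, -0.032, 0, 0, 0, 0], [-0.0142, -0.032, 0, 0, 0, 0], [-0.0142, -0.032, 0, 0, 0, 0]]

```text
time: 11.6
eef_pos: [0.445, -0.3625, 0.2084]
ee_rot: [3.141, 0.0, -3.138]
force: [0.5, -0.3, -2.1]
width: 0.0433
finger_force: 62.4
```

```bash
python3 look.py .4425 -.366 s1; python3 - <<'E'
from h import *
from station import optics
from scipy.optimize import least_squares
c=(.4425,-.366)
m=optics.camera_model("wrist");p,d=optics.snapshot("wrist");np.savez("wrist_s1.npz",p=p,d=d);cv2.imwrite("pics/w3.png",p[:,:,::-1])
C={'wrist':cloud(m,d,True)}
for n in("side","top"): C[n]=cloud(optics.camera_model(n),np.load(n+"_s1.npz")['d'])
C['top0']=cloud(optics.camera_model("top"),np.load("top.npz")['d']);C['side0']=cloud(optics.camera_model("side"),np.load("side.npz")['d'])
for n,X in C.items():
    r=np.hypot(X[...,0]-c[0],X[...,1]-c[1])
    k=(r<.03)&(X[...,2]>.12)&(X[...,2]<.27); z=X[k][:,2]
    if k.sum()>20: print(n,'cart z hist',np.histogram(z,bins=np.arange(.14,.26,.01))[0])
    t=(r<.03)&(X[...,2]>.225)&(X[...,2]<.25)&('0' not in n)
    if t.sum()>20: print(n,'lid',t.sum(),np.median(X[t],0).round(4),cv2.minEnclosingCircle(X[t][:,:2].astype(np.float32)))
    k=(r<.037)&(abs(X[...,2]-.073)<.006)
    if k.sum()>20:
        q=X[k]
        print(n,'rim',k.sum(),np.percentile(q[:,2],[5,50,95]).round(4),cv2.minEnclosingCircle(q[q[:,2]>np.median(q[:,2])-.002][:,:2].astype(np.float32)))
    k=(r<.014)&(X[...,2]<.068)&(X[...,2]>.02)
    if k.sum()>5: print(n,'plunger',k.sum(),np.percentile(X[k][:,2],[5,50,95]).round(4))
    # base top
    k=(abs(X[...,0]-.42)<.05)&(abs(X[...,1]+.366)<.06)&(r>.037)&(X[...,2]>.018)&(X[...,2]<.045)
    if k.sum()>20: print(n,'basetop',k.sum(),np.median(X[k][:,2]))
E
python3 fit.py side s1 .4425 -.366 .165 .23
```

```text
11.6 [ 0.445  -0.3625  0.2084] [ 0.55 -0.27 -2.11] 0.04326091931646256
top green 11 [ 0.4525 -0.344   0.1884] z [0.1698 0.17   0.2173 0.2221]
side green 185 [ 0.4386 -0.3473  0.2256] z [0.1654 0.1685 0.4466 0.4607]
wrist cart z hist [   0    0  119  250  259  428  412  684  951 3384 5087]
wrist lid 8965 [ 0.438  -0.3637  0.2401] ((0.4402662515640259, -0.3660740256309509), 0.029579294845461845)
wrist rim 960 [0.068  0.0732 0.0747] ((0.43947914242744446, -0.36533209681510925), 0.03233033046126366)
wrist plunger 521 [0.0454 0.0465 0.0477]
wrist basetop 1783 0.03143517980599336
side cart z hist [ 0  0 42 58 67 63 54 34 35 71 42]
side lid 129 [ 0.4345 -0.3599  0.239 ] ((0.4400342106819153, -0.3646416962146759), 0.028005799278616905)
side rim 162 [0.0677 0.0721 0.0748] ((0.4405836760997772, -0.3653378188610077), 0.03381893411278725)
side plunger 16 [0.0442 0.0462 0.0477]
side basetop 255 0.029513832072115664
top cart z hist [ 0  0 23 40 33 24 15 14 18 48 19]
top lid 75 [ 0.4621 -0.3556  0.239 ] ((0.4469452202320099, -0.36034655570983887), 0.022683270275592804)
top rim 160 [0.0686 0.0725 0.0754] ((0.4418361783027649, -0.3645966649055481), 0.0323730930685997)
top plunger 91 [0.0434 0.046  0.0485]
top basetop 254 0.030398839825729385
top0 rim 216 [0.0681 0.0725 0.0754] ((0.4419797956943512, -0.36491304636001587), 0.0326443575322628)
top0 plunger 91 [0.0437 0.0461 0.0481]
top0 basetop 252 0.0303524979067466
side0 rim 157 [0.0673 0.0721 0.0751] ((0.4426904022693634, -0.3647998869419098), 0.034743353724479675)
side0 plunger 16 [0.0446 0.0464 0.0482]
side0 basetop 258 0.029570292164465606
side 156 [ 0.4465 -0.3632] rms 0.001 z [0.1654 0.1672 0.2295 0.2296]
```

View pics/w3.png

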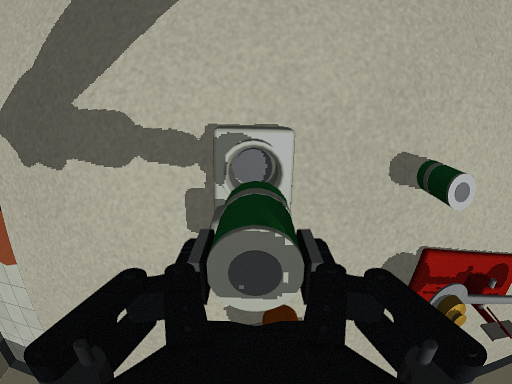

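Socket rim z is 0.0725, plunger face 0.0463 (home 0.0363), axis near (0.4418, −0.365). The wrist view shows the socket open at (252,165) below the held cart, and cart_b at right (460,190). I lower to just above the rim.

jog_arm:
  series:
    - [[-0.0035, -0.002, 0, 0, 0, 0], [-0.0035, -0.002, -0.02, 0, 0, 0], [-0.0035, -0.002, -0.04, 0, 0, 0], [-0.0035, -0.002, -0.06, 0, 0, 0], [-0.0035, -0.002, -0.072, 0, 0, 0], [-0.0035, -0.002, -0.079, 0, 0, 0], [-0.0035, -0.002, -0.079, 0, 0, 0], [-0.0035, -0.002, -0.079, 0, 0, 0]]

```text
time: 12.55
eef_pos: [0.4413, -0.3659, 0.1302]
ee_rot: [-3.141, 0.001, -3.14]
force: [-1.0, -0.1, -2.5]
width: 0.0429
finger_force: 62.4
```

```bash
python3 look.py .4418 -.365 s2; python3 fit.py side s2 .4418 -.365 .09 .15; python3 - <<'E'
from h import *
from station import optics
X=cloud(optics.camera_model("side"),np.load("side_s2.npz")['d'])
k=(np.hypot(X[...,0]-.4418,X[...,1]+.365)<.024)&(X[...,2]>.145)&(X[...,2]<.175)
print(k.sum(),np.histogram(X[k][:,2],bins=np.arange(.145,.176,.003)),X[k].mean(0))
E
```

```text
12.55 [ 0.4413 -0.3659  0.1302] [-1.03 -0.06 -2.52] 0.04285023831559504
side green 141 [ 0.4371 -0.3505  0.1448] z [0.0853 0.0879 0.4145 0.449 ]
side 106 [ 0.4428 -0.3668] rms 0.0009 z [0.0903 0.0904 0.1485 0.1491]
96 (array([ 5,  9,  7,  4, 14, 49,  5,  2,  1,  0]), array([0.145, 0.148, 0.151, 0.154, 0.157, 0.16 , 0.163, 0.166, 0.169,
       0.172, 0.175])) [ 0.42956954 -0.36369551  0.15860155]
```

jog_arm:
  series:
    - [[-0.0003, 0.001, -0.005, 0, 0, 0], [-0.0003, 0.001, -0.01, 0, 0, 0], [-0.0003, 0.001, -0.015, 0, 0, 0], [-0.0003, 0.001, -0.02, 0, 0, 0], [-0.0003, 0.001, -0.025, 0, 0, 0], [-0.0003, 0.001, -0.03, 0, 0, 0], [-0.0003, 0.001, -0.03, 0, 0, 0]]

```text
time: 13.35
eef_pos: [0.4401, -0.364, 0.098]
ee_rot: [3.14, -0.002, -3.14]
force: [-0.0, 0.2, -3.1]
width: 0.0428
finger_force: 62.4
```

jog_arm:
  series:
    - [[0.0005, 0, -0.001, 0, 0, 0], [0.0005, 0, -0.002, 0, 0, 0], [0.0005, 0, -0.003, 0, 0, 0], [0.0005, 0, -0.004, 0, 0, 0], [0.0005, 0, -0.005, 0, 0, 0], [0.0005, 0, -0.006, 0, 0, 0], [0.0005, 0, -0.006, 0, 0, 0]]

```text
time: 14.05
eef_pos: [0.4414, -0.3647, 0.0942]
ee_rot: [-3.141, 0.001, -3.14]
force: [-0.3, 1.0, 1.7]
width: 0.0426
finger_force: 62.9
```

jog_arm:
  series:
    - [[0, 0, -0.001, 0, 0, 0], [0, 0, -0.002, 0, 0, 0], [0, 0, -0.003, 0, 0, 0], [0, 0, -0.004, 0, 0, 0], [0, 0, -0.004, 0, 0, 0], [0, 0, -0.004, 0, 0, 0]]

```text
time: 14.65
eef_pos: [0.4413, -0.3647, 0.0892]
ee_rot: [-3.141, 0.0, -3.14]
force: [-0.1, 1.0, 1.3]
width: 0.0428
finger_force: 62.8
```

jog_arm:
  series:
    - [[0, 0, -0.001, 0, 0, 0], [0, 0, -0.002, 0, 0, 0], [0, 0, -0.0025, 0, 0, 0], [0, 0, -0.0025, 0, 0, 0], [0, 0, -0.0025, 0, 0, 0]]

```text
time: 15.15
eef_pos: [0.4413, -0.3647, 0.0868]
ee_rot: [-3.141, 0.0, -3.14]
force: [0.3, 0.8, 1.3]
width: 0.0431
finger_force: 62.8
```

jog_arm:
  series:
    - [[0, 0, -0.0005, 0, 0, 0], [0, 0, -0.001, 0, 0, 0], [0, 0, -0.001, 0, 0, 0], [0, 0, -0.001, 0, 0, 0]]

```text
time: 15.55
eef_pos: [0.4412, -0.3646, 0.0858]
ee_rot: [-3.141, 0.0, -3.14]
force: [0.4, 0.1, 1.2]
width: 0.043
finger_force: 62.8
```

jog_arm:
  series:
    - [[0, 0, -0.0005, 0, 0, 0], [0, 0, -0.001, 0, 0, 0], [0, 0, -0.001, 0, 0, 0], [0, 0, -0.001, 0, 0, 0]]

```text
time: 15.95
eef_pos: [0.4412, -0.3647, 0.0849]
ee_rot: [-3.141, 0.0, -3.14]
force: [0.2, 0.6, 2.1]
width: 0.0432
finger_force: 62.9
```

jog_arm:
  series:
    - [[0, 0, -0.0005, 0, 0, 0], [0, 0, -0.001, 0, 0, 0], [0, 0, -0.001, 0, 0, 0], [0, 0, -0.001, 0, 0, 0]]

```text
time: 16.35
eef_pos: [0.4414, -0.3647, 0.0849]
ee_rot: [-3.141, 0.001, -3.14]
force: [-0.3, 1.4, 6.2]
width: 0.043
finger_force: 63.2
```

The force rose at constant height, which is the hard stop. I back off a little and release.

jog_arm:
  series:
    - [[0, 0, 0.001, 0, 0, 0], [0, 0, 0.001, 0, 0, 0], [0, 0, 0.001, 0, 0, 0]]

```text
time: 16.65
eef_pos: [0.4413, -0.3646, 0.0849]
ee_rot: [-3.141, 0.0, -3.14]
force: [-0.2, -0.1, 3.5]
width: 0.0428
finger_force: 63.0
```

jog_arm:
  series:
    - [[0, 0, 0, 0, 0, 0], [0, 0, 0, 0, 0, 0], [0, 0, 0, 0, 0, 0], [0, 0, 0, 0, 0, 0], [0, 0, 0, 0, 0, 0], [0, 0, 0.01, 0, 0, 0], [0, 0, 0.03, 0, 0, 0], [0, 0, 0.06, 0, 0, 0]]
  gripper: 40

```text
time: 17.45
eef_pos: [0.4402, -0.3635, 0.144]
ee_rot: [3.139, -0.003, -3.14]
force: [-0.7, -0.4, -0.3]
width: 0.0718
finger_force: 0.0
```

jog_arm:
  series:
    - [[0, 0, 0.02, 0, 0, 0], [0.002, 0.04, 0.03, 0, 0, 0], [0.005, 0.08, 0.03, 0, 0, 0], [0.008, 0.12, 0.03, 0, 0, 0], [0.011, 0.16, 0.03, 0, 0, 0], [0.014, 0.2, 0.03, 0, 0, 0], [0.016, 0.236, 0.03, 0, 0, 0], [0.016, 0.236, 0.03, 0, 0, 0]]
  gripper: 0

```text
time: 18.25
eef_pos: [0.4573, -0.1248, 0.1761]
ee_rot: [3.14, 0.001, -3.134]
force: [0.2, -0.3, 0.6]
width: 0.0853
finger_force: 0.0
```

```bash
python3 look.py .4418 -.365 s3; python3 - <<'E'
from h import *
from station import optics
for n in("side","top"):
    X=cloud(optics.camera_model(n),np.load(n+"_s3.npz")['d'])
    k=(np.hypot(X[...,0]-.4418,X[...,1]+.365)<.028)&(X[...,2]>.105)&(X[...,2]<.135)
    print(n,k.sum(),np.percentile(X[k][:,2],[5,50,95]).round(4),cv2.minEnclosingCircle(X[k][:,:2].astype(np.float32)))
m=optics.camera_model("wrist");p,d=optics.snapshot("wrist");X=cloud(m,d,True)
k=(abs(X[...,2]-.08)<.006)&(np.hypot(X[...,0]-.4572,X[...,1]+.1246)<.03)
print(k.sum(),cv2.minEnclosingCircle(X[k][:,:2].astype(np.float32)))
E
```

```text
18.25 [ 0.4573 -0.1248  0.1761] [ 0.24 -0.28  0.58] 0.08531507481935129
side green 133 [ 0.4357 -0.3467  0.0893] z [0.072  0.0736 0.1039 0.1068]
side 200 [0.1078 0.1156 0.1181] ((0.4415101110935211, -0.3637947142124176), 0.023372430354356766)
top 47 [0.1124 0.116  0.1179] ((0.45392119884490967, -0.3687482476234436), 0.016412515193223953)
2103 ((0.45615243911743164, -0.12587760388851166), 0.022376742213964462)
```

cart_a's lid is at 0.116, so its foot is at 0.036: home. Now cart_b.

jog_arm:
  series:
    - [[-0.0002, 0, -0.03, 0, 0, 0], [-0.0002, 0, -0.06, 0, 0, 0], [-0.0002, 0, -0.09, 0, 0, 0], [-0.0002, 0, -0.115, 0, 0, 0], [-0.0002, 0, -0.128, 0, 0, 0], [-0.0002, 0, -0.128, 0, 0, 0], [-0.0002, 0, -0.128, 0, 0, 0]]

```text
time: 19.1
eef_pos: [0.4575, -0.1294, 0.0477]
ee_rot: [-3.141, 0.001, -3.141]
force: [0.6, -0.1, 1.1]
width: 0.0856
finger_force: 0.0
```

jog_arm:
  series:
    - [[0, 0, 0, 0, 0, 0], [0, 0, 0, 0, 0, 0], [0, 0, 0, 0, 0, 0], [0, 0, 0, 0, 0, 0], [0, 0, 0, 0, 0, 0], [0, 0, 0, 0, 0, 0], [0, 0, 0, 0, 0, 0], [0, 0, 0.001, 0, 0, 0]]
  gripper: 255

```text
time: 19.9
eef_pos: [0.4577, -0.1286, 0.0486]
ee_rot: [-3.141, 0.002, -3.139]
force: [0.6, 0.8, 0.6]
width: 0.0428
finger_force: 60.2
```

jog_arm:
  series:
    - [[0, 0, 0.01, 0, 0, 0], [0, 0, 0.03, 0, 0, 0], [0, 0, 0.06, 0, 0, 0], [0, 0, 0.09, 0, 0, 0], [0, 0.02, 0.11, 0, 0, 0], [0, 0.05, 0.11, 0, 0, 0], [0, 0.09, 0.11, 0, 0, 0], [0, 0.13, 0.11, 0, 0, 0]]

```text
time: 20.7
eef_pos: [0.4568, 0.0022, 0.1583]
ee_rot: [-3.141, 0.0, -3.142]
force: [0.8, 0.3, -0.7]
width: 0.0431
finger_force: 60.6
```

jog_arm:
  series:
    - [[0, 0.04, 0, 0, 0, 0], [0, 0.085, 0, 0, 0, 0], [-0.001, 0.13, 0, 0, 0, 0], [-0.002, 0.175, 0, 0, 0, 0], [-0.003, 0.22, 0, 0, 0, 0], [-0.004, 0.265, 0, 0, 0, 0], [-0.004, 0.31, 0, 0, 0, 0], [-0.004, 0.35, 0, 0, 0, 0]]

```text
time: 21.5
eef_pos: [0.4524, 0.3533, 0.1577]
ee_rot: [-3.141, -0.0, -3.139]
force: [0.8, -0.8, -0.5]
width: 0.0431
finger_force: 60.6
```

jog_arm:
  series:
    - [[0, 0.008, 0, 0, 0, 0], [0, 0.008, 0, 0, 0, 0], [0, 0.008, -0.03, 0, 0, 0], [0, 0.008, -0.06, 0, 0, 0], [0, 0.008, -0.085, 0, 0, 0], [0, 0.008, -0.098, 0, 0, 0], [0, 0.008, -0.098, 0, 0, 0], [0, 0.008, -0.098, 0, 0, 0]]

```text
time: 22.3
eef_pos: [0.4536, 0.3589, 0.0607]
ee_rot: [3.141, 0.001, -3.141]
force: [0.3, 0.6, -0.5]
width: 0.0435
finger_force: 60.7
```

```bash
python3 look.py .4528 .3614 b1; python3 fit.py side b1 .4528 .3614 .06 .12; python3 fit.py top b1 .4528 .3614 .06 .12
python3 -c "
import cv2,numpy as np
cv2.imwrite('pics/b1.png',np.hstack([cv2.resize(cv2.imread(f'pics/{n}_b1.png'),(400,400)) for n in('top','side')]))"
```

```text
22.3 [0.4536 0.3589 0.0607] [ 0.29  0.58 -0.48] 0.043520577135859155
top green 34 [0.4611 0.3373 0.1092] z [0.0254 0.0298 0.2142 0.3941]
side green 152 [0.4363 0.3666 0.0602] z [0.0239 0.0267 0.0812 0.0837]
side 259 [0.4563 0.3606] rms 0.0017 z [0.0601 0.061  0.0961 0.0969]
top 30 [0.451  0.3576] rms 0.0006 z [0.0606 0.061  0.095  0.0959]
```

View pics/b1.png

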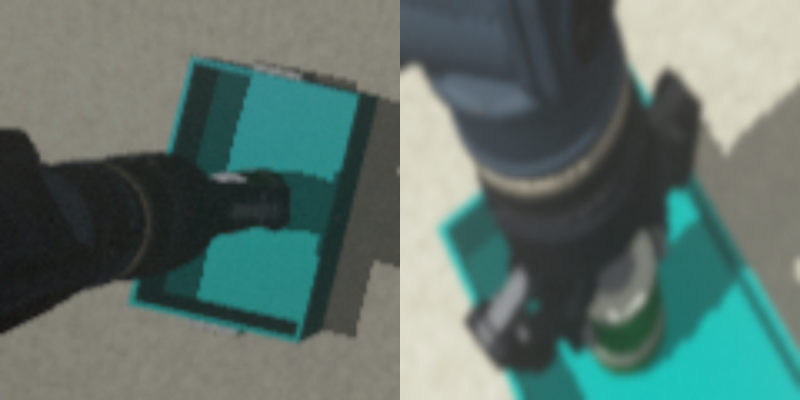

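The cart hangs upright over the middle of the box, about 9 mm above the floor. I lower until it touches.

jog_arm:
  series:
    - [[0, 0, -0.002, 0, 0, 0], [0, 0, -0.004, 0, 0, 0], [0, 0, -0.006, 0, 0, 0], [0, 0, -0.0075, 0, 0, 0], [0, 0, -0.0075, 0, 0, 0], [0, 0, -0.0075, 0, 0, 0]]

```text
time: 23.0
eef_pos: [0.4531, 0.3596, 0.0526]
ee_rot: [3.141, 0.0, -3.14]
force: [-0.1, 0.4, 1.3]
width: 0.0431
finger_force: 60.7
```

jog_arm:
  series:
    - [[0, 0, -0.0005, 0, 0, 0], [0, 0, -0.001, 0, 0, 0], [0, 0, -0.0015, 0, 0, 0], [0, 0, -0.0015, 0, 0, 0]]

```text
time: 23.4
eef_pos: [0.4536, 0.3597, 0.0525]
ee_rot: [3.141, 0.002, -3.14]
force: [-0.9, -1.2, 6.4]
width: 0.0433
finger_force: 60.8
```

Contact with the floor. I relax, release and retreat.

jog_arm:
  series:
    - [[0, 0, 0.0012, 0, 0, 0], [0, 0, 0.0012, 0, 0, 0], [0, 0, 0.0012, 0, 0, 0]]

```text
time: 23.7
eef_pos: [0.4533, 0.3596, 0.0525]
ee_rot: [3.141, 0.001, -3.14]
force: [-0.7, -1.1, 4.4]
width: 0.0434
finger_force: 60.9
```

jog_arm:
  series:
    - [[0, 0, 0, 0, 0, 0], [0, 0, 0, 0, 0, 0], [0, 0, 0, 0, 0, 0], [0, 0, 0, 0, 0, 0], [0, 0, 0, 0, 0, 0], [0, 0, 0.01, 0, 0, 0], [0, 0, 0.03, 0, 0, 0], [0, 0, 0.06, 0, 0, 0]]
  gripper: 40

```text
time: 24.5
eef_pos: [0.4516, 0.3586, 0.1112]
ee_rot: [-3.139, -0.004, -3.14]
force: [1.3, 0.1, 1.0]
width: 0.072
finger_force: 0.0
```

jog_arm:
  series:
    - [[0, 0, 0.03, 0, 0, 0], [0, 0, 0.06, 0, 0, 0], [0, -0.04, 0.07, 0, 0, 0], [0, -0.08, 0.07, 0, 0, 0], [0, -0.12, 0.07, 0, 0, 0], [0, -0.16, 0.07, 0, 0, 0], [0, -0.2, 0.07, 0, 0, 0], [0, -0.2, 0.07, 0, 0, 0]]

```text
time: 25.3
eef_pos: [0.4533, 0.1557, 0.1832]
ee_rot: [-3.14, 0.002, 3.138]
force: [0.7, 0.5, 0.4]
width: 0.0722
finger_force: 0.0
```

```bash
python3 look.py .4528 .3614 b2; python3 - <<'E'
from h import *
from station import optics
for n in("side","top"):
    X=cloud(optics.camera_model(n),np.load(n+"_b2.npz")['d'])
    for c,z in(((.4535,.3597),.084),((.4418,-.365),.116)):
        k=(np.hypot(X[...,0]-c[0],X[...,1]-c[1])<.028)&(abs(X[...,2]-z)<.006)
        if k.sum()>5: print(n,k.sum(),np.percentile(X[k][:,2],[5,50,95]).round(4),cv2.minEnclosingCircle(X[k][:,:2].astype(np.float32)))
    cv2.imwrite(f"pics/{n}_end.png",np.load(n+"_b2.npz")['p'][:,:,::-1])
E
```

```text
25.3 [0.4533 0.1557 0.1832] [0.7  0.5  0.44] 0.07216584095381183
side green 149 [0.4365 0.3696 0.0501] z [0.0144 0.0183 0.0692 0.0721]
side 523 [0.0819 0.084  0.0859] ((0.4529516398906708, 0.36301830410957336), 0.022351231426000595)
side 179 [0.1108 0.1158 0.1182] ((0.4409438967704773, -0.3641412854194641), 0.02355278842151165)
top 65 [0.082  0.0841 0.0858] ((0.464337021112442, 0.36825329065322876), 0.01665227673947811)
top 286 [0.1134 0.1161 0.1181] ((0.4423479735851288, -0.3644857108592987), 0.023222235962748528)
```

View pics/side_end.png

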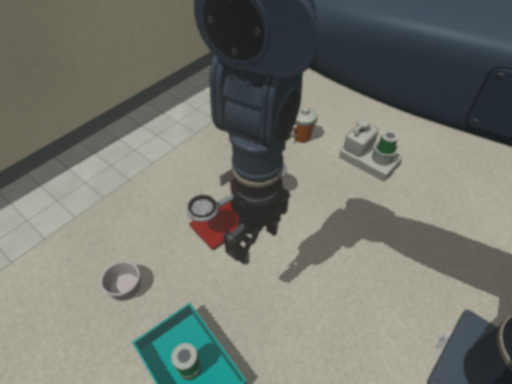

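Both stand upright: cart_a in the socket at (387,142), cart_b in the box at (186,358). The cup and ramekin are unmoved and the arm is clear. I hand in.

```bash
python3 -c "
from station import job
print(job.finish_job())"
```

```text
the job is handed in; nothing more can be done
None
```

I weighed cart_a, which sank the pan and so is the full one, and pressed it home in the dispenser socket; spent cart_b stands upright in the lunch box, and I handed the job in at about 25 s (no verdict was returned).

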